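# Turn the photo turntable to the connector side and release the shutter

## Robot

A 7-joint arm with a two-finger parallel gripper is mounted at the origin on the work surface. World frame = base frame: x ahead of the robot, y to its left, z up, the work surface at z = 0. Lengths are in m, angles in rad, forces in N, time in s.
With the tool pointing down it reaches from about 0.425 to 0.925 m from the base axis. Payload 6.8 kg.
Tool frame: the origin (TCP) lies midway between the tips of the shut fingers; the grasp point (between the pads) lies 19 mm behind it; z points along the fingers, y is the line along which they close (so a half turn about z gives the same grasp; the last joint's range is limited). The gripper opens to 88 mm and grips with 3 to 60 N. Pads are 20 mm wide; open, the fingers measure 115 mm over their backs; the gripper's body (75 mm by 178 mm) begins 61 mm behind the grasp point.
Start: joints at [1.096, 0.477, 0.022, 1.555, -0.011, 1.109, -0.083], TCP at [0.242, -0.63, 0.223] pointing down, gripper open.
Joint ranges: [-2.96, 2.96], [-0.34, 2.1], [-1.41, 1.46], [0.24, 2.44], [-1.37, 4.51], [0.17, 1.92], [-2.96, 2.96]. Speed limits (rad/s): [2.39, 2.39, 3.14, 3.14, 3.14, 3.14, 3.14].

## Interface

Orientations are given as a unit quaternion [w, x, y, z].
In Python, from plant import env, viewer, readout gives the robot as it stands. Calls block until the motion is done:
- env.movep(position, orientation): joint-space move of the TCP to a pose.
- env.line_to(position, vel=0.15, ori=None, until_force=None): straight line of the TCP; ori=None keeps the orientation; vel is the mean speed in m/s. With until_force (N) it stops when the force on the tool has changed by that much, and returns True; else False.
- env.goto_joints(angles): joint-space move.
- env.move_gripper(opening): finger opening in m; the grip force is fixed at half the most; returns when the fingers have stopped.
- env.sleep(seconds).
- env.solve_ik(position, orientation): joint angles nearest the present ones, or None.
- viewer.capture(name): name is "scene" or "side" or "wrist"; returns (picture, depth): 384x512x3 uint8, red, green, blue; 384x512 float32, m along the optical axis (not along the pixel's ray), 0 where there is no reading.
- viewer.calibration(name): a dict with "fx", "fy", "cx", "cy" (pixels), "cam_to_world" (4x4, takes a point from camera to world coordinates); the wrist camera has in their place "hand_eye" (4x4, takes a point from camera to tool coordinates, whose origin is the TCP and whose axes are the flange's). Camera axes: x right, y up, looking along -z (the intrinsics and any distortion apply to the point x, -y, -z); pixel columns grow to the right and rows downward; lengths in m; the calibration is good to about 2 mm. A picture is of the moment at which its call begins: read the wrist's pose just before it. calibration takes no time and is no camera call.
A pose or a line that the arm cannot do raises env.IKError and nothing moves.
- env.close_job(): hands the job in; it is judged then, once.
Readings, each from a call of its own:
- readout.read_time(): time.
- readout.read_joints(): joint angles.
- readout.read_joint_velocities(): joint speeds.
- readout.read_effort(): joint torques, N m.
- readout.read_tool_pos(): TCP position.
- readout.read_tcp_rot(): TCP orientation.
- readout.read_wrist_force(): force on the tool from outside, world axes, zero at the start.
- readout.read_ft_torque(): the same for the moment, N m.
- readout.read_finger_gap(): finger opening in m.
- readout.read_gripper_force(): force on a finger pad.
Only numpy, scipy, OpenCV 4.12 (cv2) and the standard library are available. Lean on these libraries where they do the work, as an engineer would, in place of code of your own. Each camera call takes 0.05 s, during which the arm holds its last target. There are 200 camera calls.

## Task

The used steering-column switch on the photo turntable has to be photographed from its connector side: push the turntable round by its rim until the two connector sockets squarely face the camera, let it come to rest, and only then press the shutter button on the grey release box fully down and let it go. Use the fingers only to push, do not touch the parts lying on the turntable, do not bump the camera, and leave everything else on the bench where it is.

Things in the scene. Friction and masses are not known exactly. Their poses are not given: they have to be found in the camera images.
- station: Photo station, fixed to the bench: turntable with a camera on an arm. Origin: on the turntable's vertical axis, at bench height; z up. Its -x axis points horizontally from the turntable's axis to the camera. Under the plate a dark round foot, radius 115 mm, 26 mm high; from it a flat bar (45 mm wide, 8 mm high) runs on the bench along -x to the camera.
- plate (a joint): Turning angle of the turntable in rad about its vertical axis, growing counter-clockwise seen from above. It turns both ways without stops against a light, even drag (about 0.06 N m) and stays where it is left, with hardly any coasting. The parts on it ride along. Its zero has no special meaning.
- rim_tab (a point): Point over the centre of the half-round end of one of the finger tabs, 172 mm from the turntable's axis, 60 mm above the bench (2 mm over the tab). Eight equal tabs, 45 degrees apart. Each is 34 mm wide, runs straight out from the plate to 189 mm from the axis, and lies 37 to 58 mm above the bench. Between two tabs is a gap about 100 mm wide where a fingertip can reach down and push a tab sideways.
- plate_top (a point): Centre of the turntable's top face: a white round plate, radius 150 mm, from 35 to 60 mm above the bench, with eight white finger tabs round its rim.
- switch: Used steering-column switch, loose, in the middle of the turntable. Black block 96 (x) by 104 (y) by 26 mm high with a 92 mm drum on it (44 mm high in all); a stalk left and right, raked back to its +x side (tips 142 mm from the centre); two grey open connector sockets on its -x side. Origin: centre of its underside, within 8 mm of the axis. Its -x axis is the way the sockets face. Not to be touched.
- sockets (a point): Point midway between the mouths of the two grey connector sockets, 68 mm from the switch's origin along its -x axis, 14 mm above the plate.
- camera: Black camera on a short post at the end of the bar, fixed; its lens looks at the turntable. Its origin and axes are those of the station: the post stands 440 mm from the turntable's axis along -x. Camera body 122 mm wide (y) and 50 mm deep, top 203 mm above the bench; the lens reaches to within 355 mm of the axis, 110 to 178 mm above the bench. Not to be bumped.
- shutter_top (a point): Centre of the top face of the shutter button: a plain grey round button, radius 14 mm, in a short black collar in the middle of the grey release box (85 by 105 by 30 mm, fixed to the bench). It is pressed straight down against a spring; travel 6 mm, about 4 N when fully down.
- shutter (a joint): How far the shutter button is pressed, in m: 0 up, 0.006 fully down; it springs back.
- lock: Ignition lock barrel, 38 mm diameter, 40 mm high, standing loose on the turntable about 105 mm behind (+x of) the switch's centre; belongs to the picture. Origin: centre of its underside. Not to be touched.
- relay: Small black relay, 28 mm square, 32 mm high, standing loose on the turntable on the +y side of the switch, just ahead (-x) of that stalk, about 112 mm from the switch's centre. Origin: centre of its underside. Not to be touched.
- reel: Bystander: loose black contact reel, 104 mm diameter, 30 mm high, lying on the bench. Origin: centre of its underside.
- stalk: Bystander: loose single stalk switch, 190 mm long, 34 mm high, lying on the bench. Origin: on the underside, where the stalk leaves the block.
- screwdriver: Bystander: screwdriver lying on the bench. Origin: under its middle.
- tin: Bystander: flat metal grease tin with a lid, 77 mm diameter, 42 mm high, standing on the bench. Origin: centre of its underside.
- tape: Bystander: roll of packing tape, 104 mm diameter, 48 mm high, lying flat on the bench. Origin: centre of its underside.
- mirror_switch: Bystander: loose mirror switch, 70 by 46 mm, 26 mm high, lying on the bench. Origin: centre of its underside.
Things that resemble listed ones, but are neither listed nor needed, are in the scene too. Leave any green or red look-alike of the part that bears shutter_top alone.

How it is judged:
By the outcome, as a careful person would: the job done as asked, in the order asked, and still so for the second after the job is handed in, with the robot touching nothing.
It also fails if it takes over 72 s, if anything falls off the work surface, if the arm or the gripper's body presses on something with over 40 N, if the wrist force passes 120 N, or if a joint passes its speed limit or range.

## Working session

There is one attempt and no reset: what is moved stays moved. The work goes in short steps, each a Python script; the robot and the scene stay as the last script left them, time stands still between calls to the robot, and variables do not carry over. Pictures are saved under pics/ and viewed, at most 10 in all, crops included, and the job is handed in when it is done.

```bash
ls; mkdir -p pics; cat > h.py <<'E'
import numpy as np, cv2
from plant import env, viewer, readout
def snap(n,f):
    p,d=viewer.capture(n); cv2.imwrite(f'pics/{f}.png',p[:,:,::-1]); np.savez(f'pics/{f}.npz',p=p,d=d); return p,d
def cloud(n,d):
    c=viewer.calibration(n); v,u=np.mgrid[:d.shape[0],:d.shape[1]]
    P=np.stack([(u-c['cx'])/c['fx']*d,-(v-c['cy'])/c['fy']*d,-d],-1)
    T=np.array(c['cam_to_world']); return P@T[:3,:3].T+T[:3,3]
E
python3 - <<'E'
from h import *
for n in('scene','side'):
    p,d=snap(n,n+'0'); c=viewer.calibration(n); print({k:(np.round(v,3).tolist()) for k,v in c.items()})
a=cv2.imread('pics/scene0.png');b=cv2.imread('pics/side0.png')
cv2.imwrite('pics/s2.png',cv2.resize(a,(800,600)));cv2.imwrite('pics/d2.png',cv2.resize(b,(800,600)))
print(readout.read_time(),readout.read_tcp_rot())
E
```

```text
pics
{'fx': 356.599, 'fy': 356.599, 'cx': 252.706, 'cy': 193.1, 'cam_to_world': [[-0.8, -0.426, 0.422, 0.988], [0.599, -0.584, 0.548, 0.564], [0.013, 0.691, 0.722, 0.975], [0.0, 0.0, 0.0, 1.0]]}
{'fx': 427.074, 'fy': 427.074, 'cx': 248.448, 'cy': 181.167, 'cam_to_world': [[-0.982, 0.118, -0.145, 0.266], [-0.186, -0.691, 0.699, 0.756], [-0.018, 0.714, 0.7, 0.937], [0.0, 0.0, 0.0, 1.0]]}
0.1 [-7.74490505e-04  9.83225626e-01  1.82391705e-01 -1.87466515e-04]
```

View pics/s2.png

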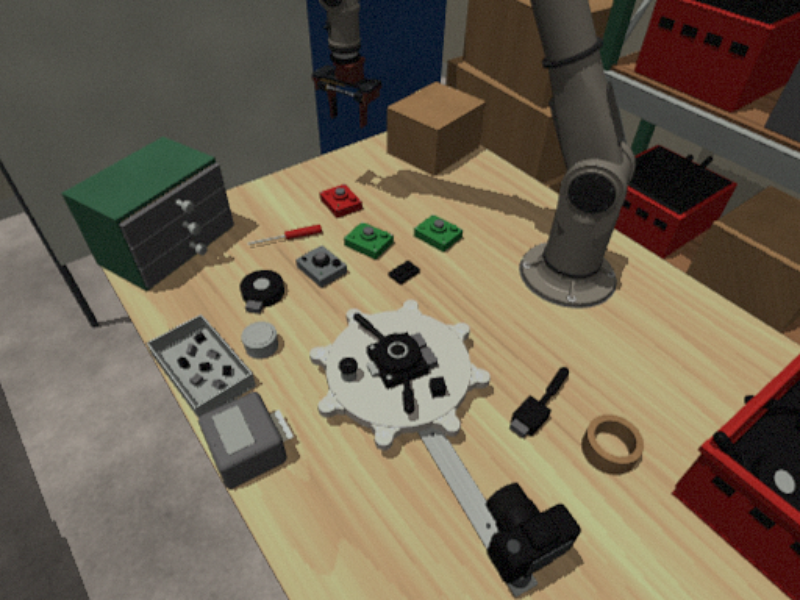

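View pics/d2.png

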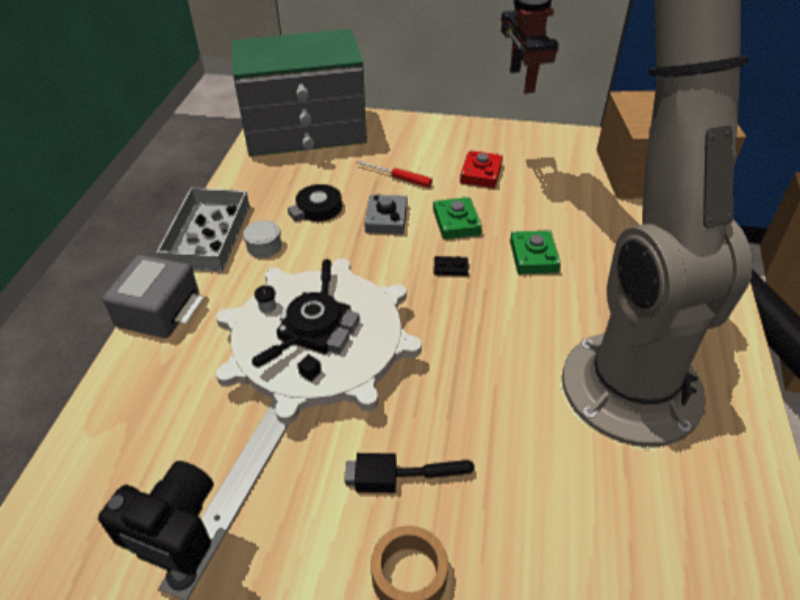

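The side view (800x600) shows the turntable centred at about (315,325). The sockets at (340,330) face right, the camera is lower left at (160,515), and the grey release box is at (386,213), beyond the turntable.

```bash
python3 - <<'E'
from h import *
from scipy.optimize import least_squares
for n in('side','scene'):
    z=np.load(f'pics/{n}0.npz');p=z['p'].astype(int);d=z['d'];W=cloud(n,d)
    hsv=cv2.cvtColor(z['p'],cv2.COLOR_RGB2HSV).astype(int)
    s=0.64
    c0=np.array([315,325] if n=='side' else [400,372])*s
    u,v=np.meshgrid(np.arange(512),np.arange(384))
    near=np.hypot(u-c0[0],v-c0[1])<75
    white=near&(hsv[...,2]>140)&(hsv[...,1]<50)&(d>0)&(abs(W[...,2]-.06)<.012)
    Q=W[white];print(n,white.sum(),'z',np.median(Q[:,2]))
    # centre: max overlap via min enclosing circle of plate+tabs
    (cx,cy),r=cv2.minEnclosingCircle(Q[:,:2].astype(np.float32)*1000);c=np.array([cx,cy])/1000;print('enc',c,r)
    hull=cv2.convexHull(Q[:,:2].astype(np.float32))[:,0]
    # tabs: white points r>155mm
    rr=np.hypot(*(Q[:,:2]-c).T);th=np.arctan2(*(Q[:,:2]-c).T[::-1])
    m=rr>.16; ph=np.angle(np.mean(np.exp(8j*th[m])))/8;print('tab phase deg mod45',np.degrees(ph),'R95',np.percentile(rr,99.5))
    R=np.hypot(W[...,0]-c[0],W[...,1]-c[1])
    g=(R<.11)&(W[...,2]>.066)&(W[...,2]<.1)
    print('obj',g.sum())
    grey=g&(hsv[...,2]>70)&(hsv[...,2]<150)&(hsv[...,1]<60)
    G=W[grey];print('grey',len(G),G.mean(0) if len(G) else 0)
    # drum
    dr=(R<.07)&(W[...,2]>.098)&(W[...,2]<.112);print('drum',W[dr].mean(0),dr.sum())
    # camera: black blob high
    cb=np.array([160,515] if n=='side' else [535,530])*s
    cm=(np.hypot(u-cb[0],v-cb[1])<60)&(W[...,2]>.1)&(W[...,2]<.21)&(d>0)
    C=W[cm];print('cam',C.mean(0),np.percentile(C,[2,98],axis=0).round(3).tolist())
    # bar direction: z<0.02 light grey unsaturated
    br=near*0+1>0
    br=(R>.2)&(R<.36)&(hsv[...,1]<45)&(hsv[...,2]>90)&(W[...,2]<.02)&(W[...,2]>-.005)&(np.hypot(u-cb[0],v-cb[1])<130)&(v>c0[1])
    B=W[br];print('bar',len(B),np.median(B,0),'ang',np.degrees(np.arctan2(*(np.median(B,0)[:2]-c)[::-1])))
    rb=np.array([386,213] if n=='side' else [321,265])*s
    b=(np.hypot(u-rb[0],v-rb[1])<20)&(W[...,2]>.02)&(W[...,2]<.06)
    B=W[b];print('box',len(B),np.median(B,0),np.percentile(B,[2,98],axis=0).round(3).tolist(), B[B[:,2]>.036].mean(0))
    cv2.imwrite(f'pics/g_{n}.png',cv2.resize((z['p'][:,:,::-1]*np.where(grey,1,0.5)[...,None]).astype(np.uint8)[int(c0[1])-90:int(c0[1])+90,int(c0[0])-90:int(c0[0])+90],(500,500)))
a=np.hstack([cv2.imread('pics/g_side.png'),cv2.imread('pics/g_scene.png')]);cv2.imwrite('pics/g.png',cv2.resize(a,(800,400)))
E
```

```text
side 5491 z 0.058626754582661755
enc [0.55295923 0.01145857] 188.99130249023438
tab phase deg mod45 -1.2556025671297095 R95 0.18566787054567943
obj 1187
grey 292 [0.53042804 0.02765684 0.08292086]
drum [0.55401647 0.01374146 0.10299405] 691
cam [0.61800025 0.43922862 0.17161909] [[0.57, 0.369, 0.118], [0.685, 0.478, 0.203]]
bar 1108 [0.60319317 0.29252348 0.00707347] ang 79.86668058809059
box 511 [ 0.49914973 -0.36363275  0.02954938] [[0.46, -0.428, 0.021], [0.543, -0.323, 0.051]] [ 0.49636137 -0.36585432  0.04348103]
scene 4382 z 0.05773695341729107
enc [0.55126318 0.01242131] 188.47625732421875
tab phase deg mod45 -1.3695163026045256 R95 0.18576902270327017
obj 906
grey 192 [0.5366079  0.0231654  0.08179852]
drum [0.55683723 0.01376799 0.10209279] 537
cam [0.64253766 0.43286574 0.17343327] [[0.581, 0.366, 0.121], [0.694, 0.477, 0.203]]
bar 807 [0.60507828 0.2877418  0.00645219] ang 78.94021057110982
box 426 [ 0.50988137 -0.36470805  0.02842647] [[0.462, -0.427, 0.021], [0.546, -0.323, 0.05]] [ 0.49923957 -0.36708716  0.04279858]
```

View pics/g.png

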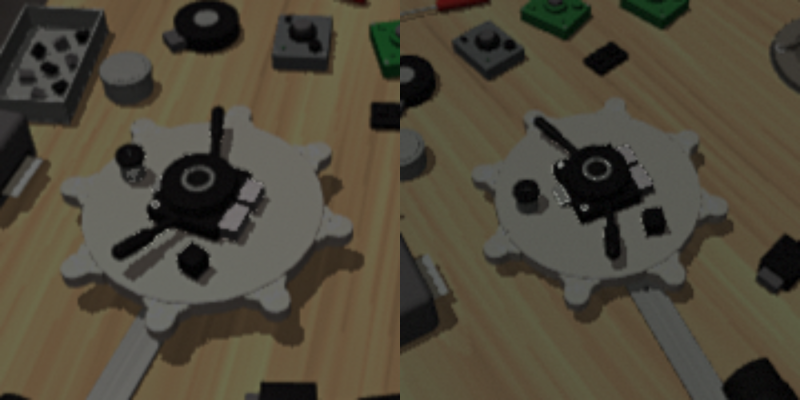

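The sockets face roughly world −x (azimuth about 165°) and the camera is at about 79°, so the plate needs roughly −85°. I'll take close wrist looks over the box and the plate, and check obstacle heights along the push arc.

```bash
cat >> h.py <<'E'
from scipy.spatial.transform import Rotation as Ro
def quat(yaw): # tool down, tool x axis at world azimuth yaw
    R=np.array([[np.cos(yaw),np.sin(yaw),0],[np.sin(yaw),-np.cos(yaw),0],[0,0,-1]])
    q=Ro.from_matrix(R).as_quat(); return [q[3],q[0],q[1],q[2]]
def wsnap(f):
    t=readout.read_tool_pos();q=readout.read_tcp_rot();p,d=snap('wrist',f);c=viewer.calibration('wrist')
    T=np.eye(4);T[:3,:3]=Ro.from_quat([q[1],q[2],q[3],q[0]]).as_matrix();T[:3,3]=t;T=T@np.array(c['hand_eye'])
    v,u=np.mgrid[:d.shape[0],:d.shape[1]]
    P=np.stack([(u-c['cx'])/c['fx']*d,-(v-c['cy'])/c['fy']*d,-d],-1)
    W=P@T[:3,:3].T+T[:3,3]; np.savez(f'pics/{f}.npz',p=p,d=d,W=W); return p,d,W
E
python3 - <<'E'
from h import *
z=np.load('pics/side0.npz');W=cloud('side',z['d']);X,Y,Z=W[...,0],W[...,1],W[...,2]
R=np.hypot(X-.552,Y-.012)
for a in range(-75,90,15):
    A=np.degrees(np.arctan2(Y-.012,X-.552));m=(abs(A-a)<7.5)&(R>.195)&(R<.30)&(z['d']>0)
    print(a,'maxz',np.percentile(Z[m],99).round(3),'minR of z>.03',R[m&(Z>.03)].min().round(3) if (m&(Z>.03)).any() else None)
env.move_gripper(0.0)
c=viewer.calibration('wrist');print({k:np.round(v,3).tolist() for k,v in c.items()})
env.movep([.5,-.34,.33],quat(0)); wsnap('wbox')
for zz in(.5,.45,.4,.36):
    try: env.movep([.53,-.0,zz],quat(0));break
    except env.IKError: print('no',zz)
wsnap('wplate');print(readout.read_time(),readout.read_tool_pos(),readout.read_joints())
a=np.hstack([cv2.imread('pics/wbox.png'),cv2.imread('pics/wplate.png')]);cv2.imwrite('pics/w.png',cv2.resize(a,(800,300)))
E
```

```text
-75 maxz 0.003 minR of z>.03 None
-60 maxz 0.044 minR of z>.03 0.277
-45 maxz 0.043 minR of z>.03 0.278
-30 maxz 0.003 minR of z>.03 None
-15 maxz 0.086 minR of z>.03 0.255
0 maxz 0.086 minR of z>.03 0.25
15 maxz 0.003 minR of z>.03 None
30 maxz 0.003 minR of z>.03 None
45 maxz 0.003 minR of z>.03 None
60 maxz 0.003 minR of z>.03 None
75 maxz 0.011 minR of z>.03 None
{'fx': 279.779, 'fy': 279.779, 'cx': 253.621, 'cy': 186.611, 'hand_eye': [[-0.001, 0.968, 0.251, 0.069], [1.0, 0.001, 0.0, -0.0], [0.0, 0.251, -0.968, -0.161], [0.0, 0.0, 0.0, 1.0]]}
4.4583 [ 0.53003987 -0.00170343  0.49910167] [ 0.08582329  0.11302869 -0.22688262  1.43918414  0.02563483  1.59380531
 -1.71257645]
```

View pics/w.png

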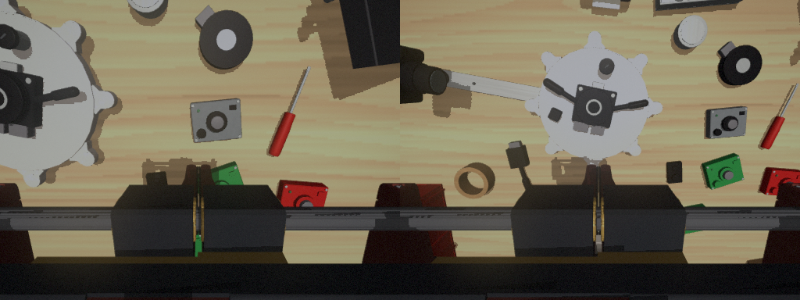

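Left image: the release box button is at about (217,121) and its small side knob at (202,133). Right image: the switch is at (594,105) with its sockets at (590,128), facing image down (world −x). The camera bar runs to the left.

```bash
cat > meas.py <<'E'
from h import *
def meas(f,c=None):
    z=np.load(f'pics/{f}.npz');W=z['W'];d=z['d'];hsv=cv2.cvtColor(z['p'],cv2.COLOR_RGB2HSV).astype(int)
    v,u=np.mgrid[:384,:512];ok=(d>0)&(v<204);X,Y,Z=np.moveaxis(W,-1,0)
    pl=ok&(abs(Z-.06)<.008)&(hsv[...,1]<50)&(hsv[...,2]>120)&(np.hypot(X-.552,Y-.012)<.21)
    Q=W[pl][:,:2]
    if c is None:
        (cx,cy),r=cv2.minEnclosingCircle((Q*1000).astype(np.float32));c=np.array([cx,cy])/1000;print('centre',c,r)
    rr=np.hypot(*(Q-c).T);th=np.arctan2(*(Q-c).T[::-1]);m=(rr>.16)
    print('tab phase',np.degrees(np.angle(np.mean(np.exp(8j*th[m])))/8), 'plate z',np.median(W[pl][:,2]))
    R=np.hypot(X-c[0],Y-c[1])
    blk=ok&(R<.1)&(Z>.07)&(Z<.115)
    m=cv2.morphologyEx(blk.astype(np.uint8),cv2.MORPH_OPEN,np.ones((13,13)))>0
    # metric top-view at z via W
    (bx,by),(w,h),an=cv2.minAreaRect((W[m][:,:2]*1000).astype(np.float32));print('block rect',bx,by,w,h,an)
    dr=ok&(R<.07)&(Z>.098)&(Z<.112);print('drum',W[dr].mean(0));
    g=ok&(R<.095)&(R>.03)&(Z>.068)&(Z<.1)&(hsv[...,2]>75)&(hsv[...,1]<60)
    n,l,st,ce=cv2.connectedComponentsWithStats(g.astype(np.uint8))
    for i in range(1,n):
        if st[i,4]>15:
            G=W[l==i];k=G.mean(0);print('grey',st[i,4],ce[i].round(),k.round(4),'az',np.degrees(np.arctan2(k[1]-c[1],k[0]-c[0])),'R',np.hypot(*(k[:2]-c)))
    return c,W,ok,hsv
if __name__=='__main__':
    c,W,ok,hsv=meas('wplate');X,Y,Z=np.moveaxis(W,-1,0);R=np.hypot(X-c[0],Y-c[1])
    br=ok&(R>.21)&(R<.34)&(Y>.1)&(abs(X-.6)<.08)&(hsv[...,1]<45)&(hsv[...,2]>90)&(Z<.025)
    B=W[br][:,:2];vx,vy,x0,y0=cv2.fitLine((B*1000).astype(np.float32),cv2.DIST_HUBER,0,.01,.01).ravel();print('bar dir',np.degrees(np.arctan2(vy,vx)),'to centre',np.degrees(np.arctan2(y0/1000-c[1],x0/1000-c[0])),len(B))
    z=np.load('pics/wbox.npz');W=z['W'];hs=cv2.cvtColor(z['p'],cv2.COLOR_RGB2HSV).astype(int)
    b=(np.hypot(W[...,0]-.5,W[...,1]+.37)<.07)&(W[...,2]>.02)
    n,l,st,ce=cv2.connectedComponentsWithStats((b&(W[...,2]>.036)).astype(np.uint8))
    for i in range(1,n):print('above',st[i,4],W[l==i].mean(0),np.percentile(W[l==i],[3,97],axis=0).round(4).tolist())
    print('box',cv2.minAreaRect((W[b][:,:2]*1000).astype(np.float32)))
    a=cv2.imread('pics/wbox.png')[120:190,230:320];e=cv2.imread('pics/wplate.png')[70:230,160:350]
    cv2.imwrite('pics/cr.png',np.hstack([cv2.resize(a,(360,280)),cv2.resize(e,(333,280))]))
E
python3 meas.py
```

```text
centre [0.55322388 0.0122939 ] 188.07968139648438
tab phase -1.3630703112147353 plate z 0.058858208859117855
block rect 559.4474487304688 9.09393310546875 106.56258392333984 111.29005432128906 79.39530944824219
drum [0.55601376 0.01091764 0.10322595]
grey 117 [253. 109.] [6.081e-01 2.000e-04 7.650e-02] az -12.441212529043982 R 0.0562190359262639
grey 49 [230. 113.] [0.6004 0.0469 0.0848] az 36.21832359031626 R 0.058495137367617446
grey 28 [272. 122.] [ 0.5836 -0.0385  0.0853] az -59.13308597846662 R 0.05914274547369079
grey 209 [231. 162.] [0.5027 0.0467 0.084 ] az 145.71772233873645 R 0.06112935123554131
grey 173 [253. 166.] [0.4932 0.0011 0.084 ] az -169.4092276571136 R 0.06108145316080555
bar dir 79.06709 to centre 79.56664620693294 1182
above 568 [ 0.50374932 -0.37806967  0.04502787] [[0.4842, -0.3974, 0.0392], [0.5215, -0.3603, 0.052]]
above 113 [ 0.47811744 -0.34667543  0.04099049] [[0.4694, -0.3551, 0.0391], [0.4862, -0.3383, 0.0427]]
above 48758 [ 0.52426705 -0.35063676  0.43354822] [[0.5098, -0.4131, 0.411], [0.5334, -0.3083, 0.4505]]
above 1 [ 0.52425642 -0.3045468   0.4470
[... 9088 characters left out ...]
.52172415 -0.38172451  0.45111241] [[0.5217, -0.3817, 0.4511], [0.5217, -0.3817, 0.4511]]
above 2 [ 0.52152055 -0.38245441  0.45103718] [[0.5214, -0.3826, 0.4508], [0.5217, -0.3823, 0.4513]]
above 1 [ 0.52110779 -0.38355696  0.45078704] [[0.5211, -0.3836, 0.4508], [0.5211, -0.3836, 0.4508]]
above 1 [ 0.5214859  -0.38554036  0.45111377] [[0.5215, -0.3855, 0.4511], [0.5215, -0.3855, 0.4511]]
above 1 [ 0.52185026 -0.38589222  0.45123213] [[0.5219, -0.3859, 0.4512], [0.5219, -0.3859, 0.4512]]
above 1 [ 0.52168842 -0.38641539  0.45128823] [[0.5217, -0.3864, 0.4513], [0.5217, -0.3864, 0.4513]]
box ((501.5744934082031, -367.77850341796875), (85.09564971923828, 126.5312271118164), 5.463582992553711)
```

View pics/cr.png

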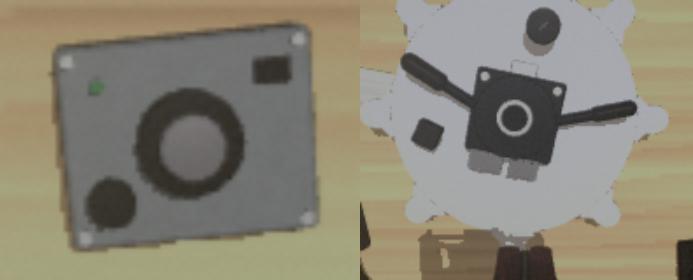

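Switch facing azimuth ≈168.7° (socket line 168.2°, screws 168.9°, block edge 169.4°) and camera azimuth ≈79.3°, so Δ ≈ −89.4°. I'll push the tab at 43.6° from its counter-clockwise side, stop a little short, and measure again.

```bash
cat >> h.py <<'E'
C=np.array([.553,.0123]); r0=.174
def pt(a,z,r=r0): a=np.radians(a); return [C[0]+r*np.cos(a),C[1]+r*np.sin(a),z]
def push(a0,a1,zt=.045,vel=.07,back=6,n=9):
    s=np.sign(a0-a1)
    env.movep(pt(a0,.16),quat(np.radians(a0))); env.line_to(pt(a0,zt),vel=.12)
    print('descended',readout.read_wrist_force().round(1) if hasattr(readout.read_wrist_force(),'round') else readout.read_wrist_force())
    N=max(1,int(np.ceil(abs(a1-a0)/n)))
    for a in np.linspace(a0,a1,N+1)[1:]:
        env.line_to(pt(a,zt),vel=vel,ori=quat(np.radians(a))); print(round(a,1),np.round(readout.read_wrist_force(),1))
    env.sleep(.2)
    e=a1+s*back
    env.line_to(pt(e,zt),vel=.06,ori=quat(np.radians(e))); env.line_to(pt(e,.17),vel=.15)
def look(f): env.movep([.53,0,.5],quat(0)); env.sleep(.2); return wsnap(f)
E
python3 - <<'E'
from h import *
for a in range(66,-40,-8):
    q=env.solve_ik(pt(a,.045),quat(np.radians(a))); 
    if q is None: print('noik',a)
    else: print(a,np.round(q,2))
push(66,-33)
look('w2');print(readout.read_time())
from meas import meas
meas('w2',C)
E
```

```text
66 [-0.09  0.66 -0.38  1.73  0.32  0.81 -1.04]
58 [-0.09  0.68 -0.35  1.69  0.3   0.83 -1.13]
50 [-0.08  0.7  -0.33  1.65  0.28  0.84 -1.22]
42 [-0.07  0.71 -0.3   1.61  0.26  0.86 -1.31]
34 [-0.06  0.73 -0.28  1.58  0.24  0.87 -1.4 ]
26 [-0.04  0.74 -0.26  1.56  0.22  0.88 -1.5 ]
18 [-0.02  0.74 -0.23  1.54  0.2   0.88 -1.59]
10 [-0.01  0.75 -0.21  1.53  0.19  0.88 -1.68]
2 [ 0.01  0.75 -0.19  1.53  0.17  0.88 -1.77]
-6 [ 0.03  0.74 -0.17  1.53  0.15  0.88 -1.86]
-14 [ 0.05  0.74 -0.15  1.54  0.13  0.87 -1.96]
-22 [ 0.07  0.73 -0.13  1.56  0.12  0.86 -2.05]
-30 [ 0.09  0.71 -0.11  1.59  0.1   0.85 -2.15]
-38 [ 0.11  0.7  -0.1   1.62  0.08  0.83 -2.25]
descended [ 0.4  0.2 -0.5]
57.0 [-0.9  1.  -0.4]
48.0 [-0.5  0.3  0.3]
39.0 [-0.2 -0.2  0.8]
30.0 [ 0.   0.2 -0.4]
21.0 [0.4 0.3 0.6]
12.0 [ 0.4  0.3 -0.2]
3.0 [-0.5  0.9 -1.7]
-6.0 [0.9 0.  0.1]
-15.0 [-0.1  0.5 -0.4]
-24.0 [ 0.1 -0.6 -0.4]
-33.0 [-0.7  0.1 -0.2]
16.2833
tab phase 0.6628503981823965 plate z 0.058811039346870486
block rect 554.7822875976562 16.303359985351562 128.3644256591797 102.67134094238281 89.9696044921875
drum [0.55228472 0.00978607 0.10317223]
grey 244 [222. 121.] [0.5847 0.0631 0.0841] az 58.0607999663653 R 0.05987952167984285
grey 29 [271. 120.] [ 0.5861 -0.0349  0.0853] az -54.974123595597185 R 0.05767054792951443
grey 199 [219. 144.] [0.5397 0.0708 0.0838] az 102.85032537934333 R 0.05996506680381677
grey 95 [276. 142.] [ 0.5427 -0.0446  0.076 ] az -100.23311603937697 R 0.057783490225344056
grey 24 [264. 161.] [ 0.5036 -0.0212  0.0854] az -145.86062998873194 R 0.05967481922091581
```

```bash
python3 - <<'E'
from h import *
push(-26,-34.2,vel=.04,back=6)
look('w3');print(readout.read_time())
from meas import meas
c,W,ok,hsv=meas('w3',C);X,Y,Z=np.moveaxis(W,-1,0);R=np.hypot(X-c[0],Y-c[1])
br=ok&(R>.21)&(R<.36)&(Y>.1)&(abs(X-.6)<.08)&(hsv[...,1]<45)&(hsv[...,2]>90)&(Z<.025)
B=W[br][:,:2];vx,vy,x0,y0=cv2.fitLine((B*1000).astype(np.float32),cv2.DIST_HUBER,0,.01,.01).ravel();print('bar',np.degrees(np.arctan2(vy,vx)),np.degrees(np.arctan2(y0/1000-c[1],x0/1000-c[0])))
z=np.load('pics/side0.npz');S=cloud('side',z['d'])
a=cv2.imread('pics/w3.png')[30:210];cv2.imwrite('pics/w3c.png',cv2.resize(a,None,fx=1.56,fy=1.56,interpolation=2))
E
```

```text
descended [ 0.8 -0.6  0. ]
-34.2 [ 1.1  0.2 -0.5]
22.9167
tab phase 0.676556969844435 plate z 0.058848512742660786
block rect 552.767822265625 13.388633728027344 106.78648376464844 122.78231811523438 0.021489210426807404
drum [0.55221664 0.00979134 0.10321833]
grey 243 [222. 121.] [0.5847 0.0632 0.0841] az 58.04001042308267 R 0.05994212525685988
grey 28 [271. 120.] [ 0.5861 -0.0349  0.0854] az -54.947507413798164 R 0.05764241455008856
grey 196 [219. 144.] [0.5397 0.0708 0.0837] az 102.78345749334493 R 0.05996241263818229
grey 95 [276. 142.] [ 0.5427 -0.0446  0.0758] az -100.22206566261127 R 0.05780204526103936
grey 24 [264. 161.] [ 0.5035 -0.0213  0.0856] az -145.85588886161548 R 0.05982199714390378
bar 79.307076 79.52929004718942
```

View pics/w3c.png

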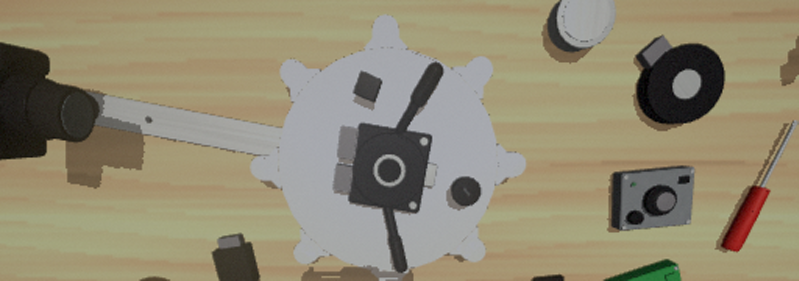

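The sockets face the camera to within about 1°. The nudge just failed to reach the tab, so the plate had coasted about 1° earlier. I'll push 1.1° further, then go over to the box.

```bash
python3 - <<'E'
from h import *
push(-28,-35.4,vel=.03,back=6)
look('w4');print(readout.read_time())
from meas import meas
meas('w4',C)
env.movep([.46,-.375,.25],quat(0)); env.sleep(.2); p,d,W=wsnap('wb2');print(readout.read_time())
Z=W[...,2]
b=(np.hypot(W[...,0]-.503,W[...,1]+.374)<.03)&(Z>.036)&(Z<.07)
B=W[b];print(len(B),B.mean(0),np.percentile(B,[3,97],axis=0).round(4).tolist(),'hist',np.histogram(B[:,2],8))
t=B[B[:,2]>np.percentile(B[:,2],95)-.003]; print('top',len(t),t.mean(0),cv2.minEnclosingCircle((t[:,:2]*1000).astype(np.float32)))
cv2.imwrite('pics/wb2c.png',cv2.resize(p[:,:,::-1],(700,525)))
E
```

```text
descended [ 0.3 -0.4 -0.8]
-35.4 [ 0.1 -0.2  0.8]
29.675
tab phase 0.6677569150740466 plate z 0.05887860764749109
block rect 553.0659790039062 13.294509887695312 98.90418243408203 122.36575317382812 0.1330985724925995
drum [0.552227   0.00971806 0.1032214 ]
grey 244 [222. 121.] [0.5847 0.0631 0.084 ] az 58.00054498537807 R 0.05985615304540296
grey 28 [272. 120.] [ 0.5863 -0.0351  0.0858] az -54.85958816052978 R 0.057920725123140296
grey 195 [219. 144.] [0.5397 0.0707 0.0838] az 102.7773604074169 R 0.05992016651752819
grey 95 [276. 142.] [ 0.5428 -0.0446  0.0759] az -100.19053444761241 R 0.05784833153380515
grey 25 [264. 161.] [ 0.5034 -0.0212  0.0854] az -145.9334359132718 R 0.05986617212297023
31.5917
885 [ 0.5028961  -0.37811111  0.04500133] [[0.4839, -0.3974, 0.0394], [0.5214, -0.3588, 0.0521]] hist (array([ 10, 237, 265,   5,   1,  22, 204, 141]), array([0.03691006, 0.03893647, 0.04096288, 0.0429893 , 0.04501571,
       0.04704212, 0.04906853, 0.05109495, 0.05312136]))
top 347 [ 0.50283311 -0.37870465  0.05090986] ((502.3962097167969, -378.7821960449219), 13.627732276916504)
```

View pics/wb2c.png

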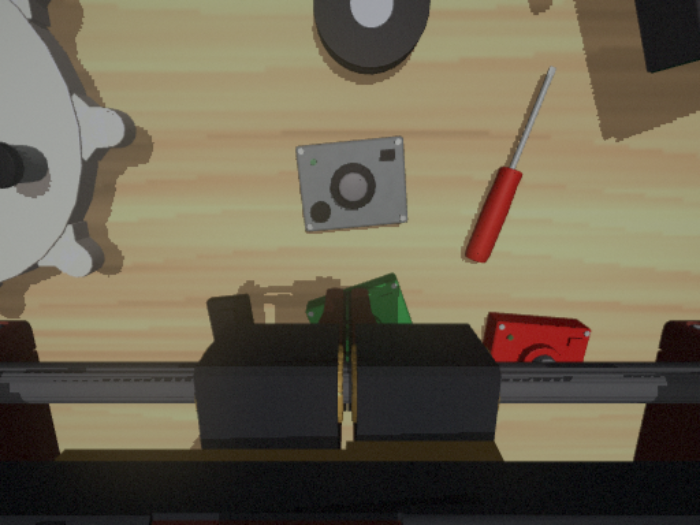

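The plate hasn't moved since the first push. The sockets face 80.3° ± 0.3 and the camera is at 79.4°, so it's square within 1° and at rest. In the picture the release box has its grey button at (352,186). The measured top is (0.503, −0.379, 0.052), radius 13.6 mm, which fits the data. Pressing.

```bash
python3 - <<'E'
from h import *
b=[.5027,-.3787]
env.movep(b+[.12],quat(0)); env.line_to(b+[.060],vel=.1); env.sleep(.2)
print('pre',readout.read_tool_pos(),readout.read_wrist_force())
print(env.line_to(b+[.040],vel=.015,until_force=12)); print(readout.read_tool_pos(),readout.read_wrist_force())
env.sleep(.3); print(readout.read_tool_pos(),readout.read_wrist_force())
p,d=snap('side','press')
env.line_to(b+[.075],vel=.06); env.line_to(b+[.2],vel=.15)
env.movep([.46,-.375,.25],quat(0)); env.sleep(.2); p,d,W=wsnap('wb3');Z=W[...,2]
B=W[(np.hypot(W[...,0]-.503,W[...,1]+.378)<.009)];print('button z',np.median(B[:,2]),readout.read_time())
snap('scene','end')
a=np.hstack([cv2.imread('pics/scene0.png'),cv2.imread('pics/end.png')]);cv2.imwrite('pics/endc.png',cv2.resize(a,(800,300)))
E
```

```text
pre [ 0.50312462 -0.37905493  0.06074871] [ 0.47940666  0.66226405 -0.02047301]
True
[ 0.50273591 -0.37871439  0.04640195] [-0.60350298  1.09016034  6.92908942]
[ 0.5027513  -0.3787165   0.04640554] [-0.57629129  0.82805135  6.70927118]
button z 0.3417834167414746 36.6667
```

View pics/endc.png

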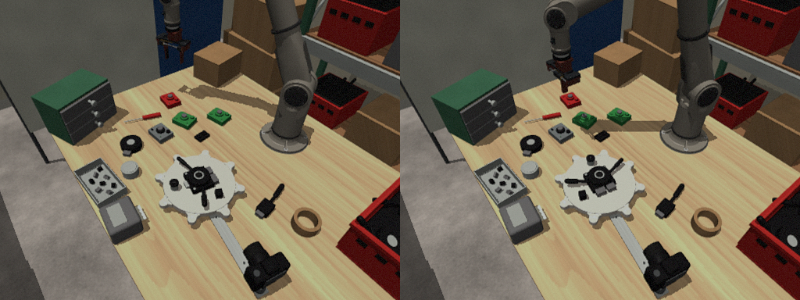

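The before/after picture shows everything else in place. The button bottomed out: it stopped at 12 N and held 6.7 N, above the 4 N for full travel, with the tip at 46.4 mm. Handing in.

```bash
python3 - <<'E'
from h import *
W=np.load('pics/wb3.npz')['W'];m=(np.hypot(W[...,0]-.503,W[...,1]+.378)<.009)&(W[...,2]<.1);print(np.median(W[m][:,2]))
print(env.close_job())
E
```

```text
0.05125263350603937
the job is handed in; nothing more can be done
None
```

The job is handed in at about 37 s of the 72 s: the turntable is turned so the sockets face the camera to within about 1° by my measurement. With the plate at rest, the shutter was then pressed fully down and sprang back, and nothing else on the bench looks moved.

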